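# Hold a belt linisher's tension arm down for a belt change

## Task

I have a new belt ready for the bench linisher: swing its hinged idler guard up and over until it stands past upright, then press the sprung tension arm down by its hand grip past the click of the ratchet pawl. Do not leave the arm hanging on the pawl or let go: finish while still holding it pressed clearly beyond the click, so that I can slip the belt over the idler and flip the pawl free. Leave everything else on the bench where it is.

Things in the scene. Friction and masses are not known exactly. Their poses are not given: they have to be found in the camera images.
- linisher: small bench belt linisher without its belt, bolted down; base plate 215 x 330 mm, 16 mm high. Origin on the table below the middle of the wheels; +z up, +y along the belt towards the work rest and the rubber contact wheel, +x to the wheel side (the motor, 98 mm across, top 119 mm high, is on the -x side and points towards the robot). Everything given below in its axes. It stands somewhere else each time, turned up to 23 degrees either way.
- guard (a joint): angle of the grey sheet guard over the idler wheel, in rad: 0 shut (level), 1.57 standing upright, 1.92 at its stop. Its free end points to -y when shut and swings up and over towards +y. The hinge is stiff (about 0.1 N m, some 2 N at the knob) and the guard stays wherever it is left. It may start slightly ajar. The sheet is 58 mm wide (along x) and reaches 99 mm from the hinge.
- guard_hinge (a point): middle of the guard's hinge line, 208 mm up; the line runs along the linisher's x axis
- guard_knob (a point): centre of the black ball knob on the guard, 22 mm in diameter on a 10 mm stem; 80 mm from the hinge towards the free end and 32 mm off the hinge line on the guard's outer side (26 mm above the outer face of the sheet). Pinched lightly from above along the hinge line it pivots in the fingers as the guard swings; a hard squeeze makes it bind.
- tension_arm (a joint): angle of the sprung tension arm, rad: 0 up (pointing to -y and 15 degrees upwards), growing as the grip is pressed down. At about 0.25 the pawl drops behind the catch tooth (the click); let go, it would come back to rest on the pawl at 0.23; above 0.26 it is clearly off the pawl; stop at 0.38. The grip pushes back with about 10 N when up, 12 to 13 N past the click; the pawl adds 1 to 3 N shortly before it.
- pivot (a point): point on the pivot axis of the tension arm, 130 mm up; the axis runs along the linisher's x axis and this point is level in x with lever_grip
- lever_grip (a point): middle of the arm's hand grip, a black rubber bar 18 mm in diameter and 80 mm long lying along the linisher's x axis, 205 mm from the pivot; about 183 mm up at the start and 53 to 77 mm lower when held down. Its -x end is fixed to the arm; it is free above, below and to the -y side; the rim of the idler wheel (44 mm in diameter) is 78 mm away towards +y. It can be pressed from above or pinched across.
- pawl (a joint): angle of the small sprung pawl over the arm's pivot, in rad: 0 when it is down (both at the start and when it has dropped behind the tooth), about 0.1 while the tooth lifts it
- glue_bottle: white plastic glue bottle, 38 mm across and 118 mm tall, standing; origin at the centre of its foot
- cleaning_stick: tan crepe belt-cleaning block, 38 x 150 x 38 mm, lying; origin at the centre of its underside
- ring_a: loose brass ring, 44 mm across, 5 mm thick, lying flat; origin at the centre of its underside
- ring_b: another loose brass ring like ring_a
- pliers: pair of pliers, 164 mm long and 14 mm thick, lying flat; origin at table height under the joint
- solder_board: dark soldering board, 150 x 105 x 12 mm, with small brass rings laid out on it; origin at the centre of its underside
- flask: green drinking flask, 68 mm across and 200 mm tall, standing; origin at the centre of its foot

How it is judged:
By the outcome, as a careful person would: the job done as asked, in the order asked, and still so for the second after the job is handed in, while the arm keeps its last pose, push and grip.
It also fails if it takes over 50 s, if anything falls off the work surface, if the arm or the gripper's body presses on something with over 40 N, if the wrist force passes 120 N, or if a joint passes its speed limit or range.

## Robot

A 6-joint arm with a two-finger parallel gripper is mounted at the origin on the work surface. World frame = base frame: x ahead of the robot, y to its left, z up, the work surface at z = 0. Lengths are in m, angles in rad, forces in N, time in s.
With the tool pointing down it reaches from about 0.275 to 0.725 m from the base axis. Payload 5.6 kg.
Tool frame: the origin (TCP) lies midway between the tips of the shut fingers; the grasp point (between the pads) lies behind it (robot.pinch_z is the z of the grasp point in the tool frame, in m); z points along the fingers, y is the direction in which the jaws open and shut (so a half turn about z gives the same grasp; the last joint's range is limited). The gripper opens to 85 mm and grips with 20 to 120 N. Pads are 22 mm wide; open, the fingers measure 114 mm over their backs; the gripper's body (76 mm by 85 mm) begins 54 mm behind the grasp point. The pads swing forward as they close: fully open they stand 13 mm farther back than shut.
Start: joints at [-0.915, 0.255, 0.108, 0, -1.424, -0.285], TCP at [0.199, -0.513, 0.231] pointing down, gripper open.
Joint ranges: [-2.95, 2.95], [-1.21, 1.97], [-1.09, 1.5], [-2.87, 1.71], [-2.94, -0.07], [-3.05, 3.05]. Speed limits (rad/s): [2.57, 2.57, 3.14, 3.14, 3.14, 3.14].

## Interface

Orientations are given as a unit quaternion [w, x, y, z].
In Python, from rig import robot gives the robot as it stands.
- The arm moves only by the tool carry_out, never from a script. Its arguments are lists of equal length, an entry for each row: "dp": the shift along the tool's x, y, z in m, a list of three; "turn": the turn, a rotation vector about the tool's x, y, z in rad, a list of three; "hand": the finger opening in m, from 0 to 0.0854. In form: {"dp": [[x, y, z], ...], "turn": [[ax, ay, az], ...], "hand": [hand, ...]}. A call has exactly 8 rows; each row shifts and turns the commanded pose from where the row before left it, along the tool's axes as they then stand; what a row does not reach is not made up. A row lasts 1/10 s, in which the tool goes at most 50 mm and 8.59 degrees, less where a joint would pass 70% of its speed; a pose out of reach is approached as far as the arm can. A call is refused whole if a number of a shift passes 0.05 or a number of a turn 0.15, either way. A call with a gripper value outside its range is refused whole. The fingers move at their own pace and stop on an object; "force" is the grip in N (left out, the last holds). Time passes only in rows, so rows that do not move let the fingers close, or fill a call up. It gives the time, the measured TCP pose, the force and the opening at its end, in the units of the state.
- robot.read_state(): the state, without advancing time (a new reading comes with each control period).
- robot.grab_frame(name): name is "scene" or "side" or "wrist"; returns a dict with "pixels" (400x640x3 uint8, red, green, blue), "z_map" (400x640 float32, m along the optical axis (not along the pixel's ray), 0 where there is no reading), "fovy" (degrees; the focal length in pixels is half the picture's height over the tangent of half this angle, whatever the lens; pixels are square), "cx", "cy" (the principal point, pixels), "T" (4x4, takes a point from camera to world coordinates). Camera axes: x right, y down, z forward; pixel columns grow to the right and rows downward; lengths in m; the calibration is good to about 2 mm. The wrist camera is an equidistant fisheye: a pixel r from the principal point sees the ray r / f radians off the axis. A picture is of the moment at which its call begins.
- robot.close_job(): hands the job in, once; it reports no verdict.
The state is a dict: "time": time; "joint_pos": joint angles; "qvel": joint speeds; "tau": joint torques, N m; "tool_pos": TCP position; "orientation": TCP orientation; "ft_force": force on the tool from outside, world axes, zero at the start; "torque": the same for the moment, N m; "width": finger opening in m.
Only numpy, scipy, OpenCV 4.12 (cv2) and the standard library are available. Lean on these libraries where they do the work, as an engineer would, in place of code of your own. Each camera call takes 0.05 s, during which the arm holds its last target.

## Working session

There is one attempt and no reset: what is moved stays moved. The work goes in short steps, Python scripts to look and compute and a tool call to move; the robot and the scene stay as the last step left them, time stands still between calls to the robot, and variables do not carry over. Pictures are saved under pics/ and viewed, and the job is handed in when it is done.

Besides the shell and the picture viewer there is one more tool, called by a JSON object that holds its "api" and its "payload", one argument or row to a line. carry_out: Moves the arm, as the interface text tells. Its arguments: {"type":"object","properties":{"dp":{"type":"array"},"turn":{"type":"array"},"hand":{"type":"array"},"force":{"type":"number"}},"required":["dp","turn","hand"]}

```bash
ls; mkdir -p pics; python3 - <<'E'
from rig import robot
import cv2,numpy as np
s=robot.read_state();print(s,robot.pinch_z)
for n in ["scene","side","wrist"]:
    f=robot.grab_frame(n);cv2.imwrite(f"pics/{n}0.png",f["pixels"][:,:,::-1]);np.savez(f"{n}0.npz",**f)
    print(n,f["fovy"],f["cx"],f["cy"],f["T"])
E
```

```text
pics
{'time': 0.0, 'joint_pos': array([-9.15386877e-01,  2.55708365e-01,  1.07027554e-01, -4.50474450e-04,
       -1.42390647e+00, -2.84587080e-01]), 'qvel': array([-0.00159791,  0.00035011,  0.0022125 ,  0.00080232, -0.00247504,
        0.00107813]), 'tau': array([ 1.87335776e-03, -3.86636353e+01,  2.37941676e+01,  5.36543280e+00,
       -6.30826529e-03, -7.61567389e-05]), 'tool_pos': array([ 0.19917409, -0.51214402,  0.23042899]), 'orientation': array([-2.06922007e-04, -1.84318011e-01,  9.82866227e-01,  8.99273649e-04]), 'ft_force': array([-0.31620826,  0.107616  ,  0.6707153 ]), 'torque': array([-0.01207043, -0.04542249, -0.04292727]), 'width': 0.08518036041023112} -0.0187
scene 42.28852808290792 302.64516505539075 197.77490032344258 [[ 0.07330155  0.66439623 -0.74377721  1.95711302]
 [ 0.99729769 -0.04515275  0.05795303 -0.07864015]
 [ 0.00492019 -0.74601534 -0.66591059  1.34397648]
 [ 0.          0.          0.          1.        ]]
side 55.39191884012872 317.7246713600471 202.4234325514159 [[-0.8522222  -0.31154759  0.42030396  0.11604388]
 [-0.52317901  0.50591363 -0.68580983  0.83671234]
 [ 0.0010249  -0.80435657 -0.59414599  0.8795279 ]
 [ 0.          0.          0.          1.        ]]
wrist 65.70646984690485 319.16764310884844 196.94741249411425 [[-3.60722447e-01  8.86345989e-01  2.90293134e-01  1.24664035e-01]
 [ 9.32672934e-01  3.42565268e-01  1.13005470e-01 -5.41732408e-01]
 [ 7.17600286e-04  3.11512159e-01 -9.50241896e-01  3.73012203e-01]
 [ 0.00000000e+00  0.00000000e+00  0.00000000e+00  1.00000000e+00]]
```

View pics/scene0.png

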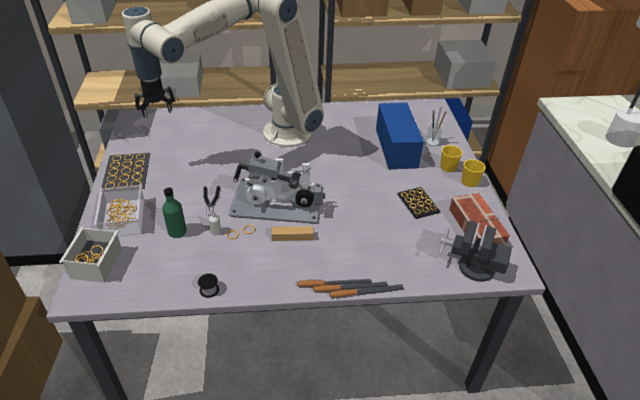

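View pics/side0.png

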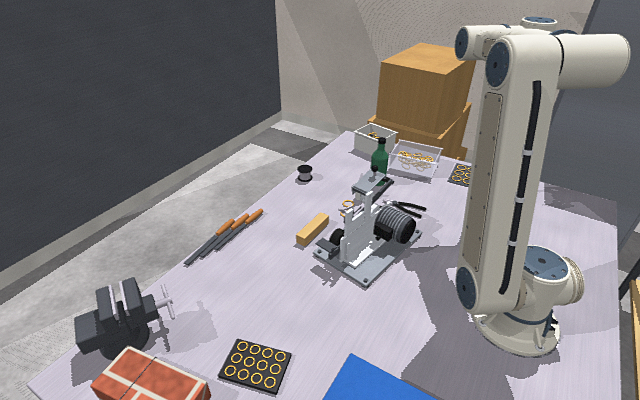

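View pics/wrist0.png

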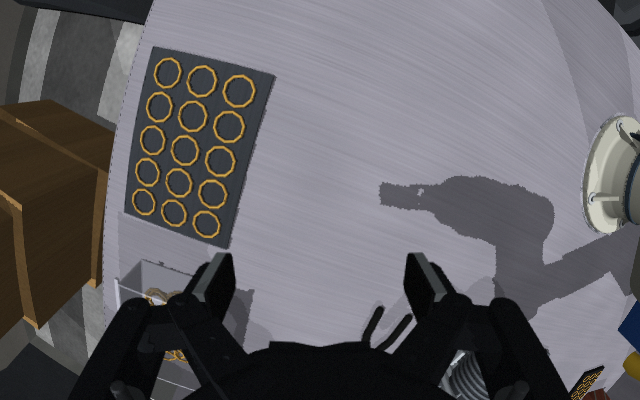

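The linisher is at about (280,190) in the scene view and (365,230) in the side view. I'll zoom in on it.

```bash
cat > h.py <<'E'
import numpy as np,cv2
def load(n):
    return dict(np.load(n+".npz"))
def ray(f,u,v):
    F=200/np.tan(np.radians(float(f["fovy"]))/2)
    return np.array([(u-f["cx"])/F,(v-f["cy"])/F,1.0])
def pt(f,u,v,z=None):
    # z-map point
    z=f["z_map"][int(round(v)),int(round(u))] if z is None else z
    return (f["T"]@np.r_[ray(f,u,v)*z,1])[:3]
def plane(f,u,v,h):
    d=f["T"][:3,:3]@ray(f,u,v);o=f["T"][:3,3];return o+d*(h-o[2])/d[2]
def cloud(f):
    v,u=np.mgrid[0:400,0:640];F=200/np.tan(np.radians(float(f["fovy"]))/2)
    z=f["z_map"];P=np.stack([(u-f["cx"])/F*z,(v-f["cy"])/F*z,z],-1)
    return P@f["T"][:3,:3].T+f["T"][:3,3]
def proj(f,P):
    F=200/np.tan(np.radians(float(f["fovy"]))/2)
    q=f["T"][:3,:3].T@(np.asarray(P)-f["T"][:3,3]);return F*q[0]/q[2]+f["cx"],F*q[1]/q[2]+f["cy"]
E
python3 - <<'E'
from h import *
for n,(u0,v0,w,h) in dict(scene=(190,140,160,120),side=(300,130,140,160)).items():
    f=load(n+"0");c=f["pixels"][v0:v0+h,u0:u0+w,::-1]
    k=5 if n=="scene" else 3.75
    cv2.imwrite(f"pics/{n}0z.png",cv2.resize(c,None,fx=k,fy=k,interpolation=cv2.INTER_CUBIC))
E
```

```text
(no output)
```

View pics/scene0z.png

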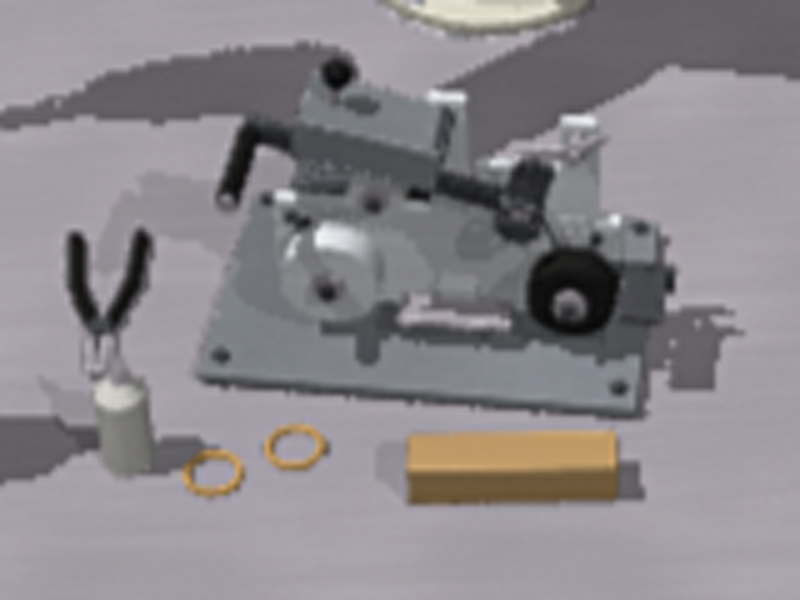

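View pics/side0z.png

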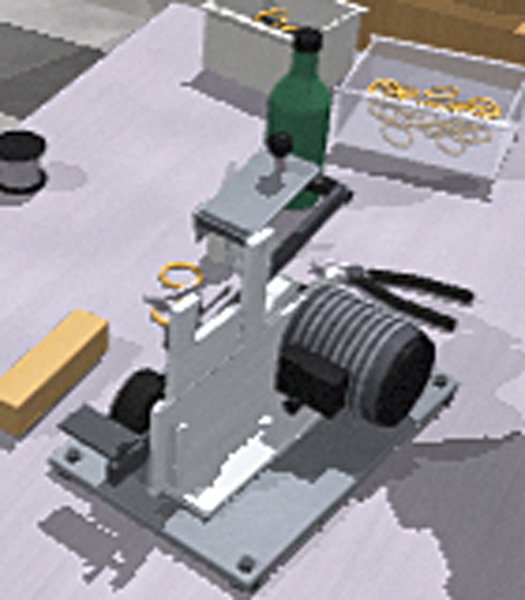

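Scene crop: the guard knob is at zoomed (338,72), the grip bar runs from (250,130) to (228,200), and the plate front edge from (200,378) to (640,412). In the side crop the knob is at (279,145).

```bash
python3 - <<'E'
from h import *
np.set_printoptions(precision=4,suppress=True)
f=load("scene0");g=load("side0")
s=lambda u,v:(190+u/5-.4,140+v/5-.4)
d=lambda u,v:(300+u/3.75-.4,130+v/3.75-.4)
a=plane(f,*s(200,374),.016);b=plane(f,*s(642,406),.016);c=plane(f,*s(262,195),.016)
print("plate",a,b,c,np.linalg.norm(b-a)); 
yv=(b-a)[:2];print("yaw from edge",np.degrees(np.arctan2(-yv[0],yv[1])))
# side corners
for q in [(50,455),(247,585),(455,385)]: print("side corner",plane(g,*d(*q),.016))
# two-view triangulate
def tri(p,q):
    o1,o2=f["T"][:3,3],g["T"][:3,3];r1=f["T"][:3,:3]@ray(f,*p);r2=g["T"][:3,:3]@ray(g,*q)
    t=np.linalg.lstsq(np.c_[r1,-r2],o2-o1,rcond=None)[0];A=o1+t[0]*r1;B=o2+t[1]*r2
    return (A+B)/2,np.linalg.norm(A-B)
print("knob",tri(s(338,72),d(279,145)))
C=cloud(f);D=cloud(g)
def reg(C,f,tag,cen,r=9,lo=0.02):
    u,v=map(int,map(round,cen));P=C[v-r:v+r+1,u-r:u+r+1].reshape(-1,3);I=f["pixels"][v-r:v+r+1,u-r:u+r+1].reshape(-1,3)
    return P,I
for cen,F,CC,t in [(s(338,72),f,C,'knob scene'),(d(279,145),g,D,'knob side')]:
    P,I=reg(CC,F,t,cen,5);m=(I.max(1)<50)&(P[:,2]>.15);print(t,m.sum(),P[m].mean(0),P[m].min(0),P[m].max(0))
P,I=reg(C,f,'',s(240,165),10);m=(I.max(1)<60)&(P[:,2]>.1);Q=P[m];print("grip",m.sum(),Q.mean(0),Q.min(0),Q.max(0))
w,V=np.linalg.eigh(np.cov(Q.T));print(V[:,2],np.sqrt(w))
for q in [(235,180),(243,155),(250,130),(228,198)]: print(pt(f,*s(*q)))
for q in [(325,130),(400,130),(420,150),(350,120)]: print("guard",pt(f,*s(*q)))
for q in [(250,190),(220,210),(300,180)]: print("guard side",pt(g,*d(*q)))
E
```

```text
plate [ 0.548  -0.2409  0.016 ] [0.6044 0.0839 0.016 ] [ 0.3419 -0.1978  0.016 ] 0.32963586288312674
yaw from edge -9.842086371963715
side corner [0.6012 0.0745 0.016 ]
side corner [0.3915 0.1176 0.016 ]
side corner [ 0.333  -0.1991  0.016 ]
knob (array([ 0.501 , -0.1262,  0.2564]), np.float64(0.0029521549566759718))
knob scene 25 [ 0.5075 -0.1261  0.258 ] [ 0.4951 -0.1331  0.2457] [ 0.5147 -0.1188  0.2666]
knob side 33 [ 0.4862 -0.0928  0.2801] [ 0.116  -0.134   0.2522] [0.5094 0.8367 0.8795]
grip 79 [ 0.5377 -0.1883  0.2145] [ 0.4671 -0.2104  0.1651] [ 1.9571 -0.0786  1.344 ]
[-0.7833 -0.0575 -0.619 ] [0.0072 0.0177 0.2956]
[ 0.5391 -0.2011  0.1928]
[ 0.5081 -0.1963  0.1902]
[ 0.4808 -0.1917  0.1911]
[ 0.5543 -0.2059  0.1892]
guard [ 0.5262 -0.1363  0.2238]
guard [ 0.5222 -0.084   0.2179]
guard [ 0.5395 -0.0707  0.213 ]
guard [ 0.5161 -0.1187  0.2239]
guard side [ 0.5106 -0.0985  0.225 ]
guard side [ 0.524  -0.0708  0.216 ]
guard side [ 0.4784 -0.127   0.2301]
```

```bash
cat >> h.py <<'E'
yaw=np.radians(-9.8)
XA=np.array([np.cos(yaw),np.sin(yaw),0]);YA=np.array([-np.sin(yaw),np.cos(yaw),0])
def lin2w(x,y,z): return x*XA+y*YA+np.array([0,0,z])
def w2lin(p): return np.array([p@XA,p@YA,p[2]])
def delta(s,target,R=None):
    from scipy.spatial.transform import Rotation as Ro
    q=s["orientation"];Rt=Ro.from_quat([q[1],q[2],q[3],q[0]])
    d=Rt.inv().apply(np.asarray(target)-s["tool_pos"])
    r=(Rt.inv()*Ro.from_matrix(R)).as_rotvec() if R is not None else None
    return d,r
E
python3 - <<'E'
from h import *
from rig import robot
np.set_printoptions(precision=4,suppress=True)
f=load("scene0")
print("flask foot",plane(f,176,234,0))
C=cloud(f);I=f["pixels"].astype(int)
m=(I[...,1]>I[...,0]+20)&(C[...,2]>.05)&(C[...,0]<1)&(C[...,0]>.2)&(C[...,2]<.25);print(m.sum(),C[m].min(0),C[m].max(0))
g=load("side0")
for F,n in((f,'scene'),(g,'side')):
    C=cloud(F);z=C[...,2];L=C@np.c_[XA,YA]
    m=(z>.12)&(z<.3)&(C[...,0]>.42)&(C[...,0]<.62)&(C[...,1]>-.25)&(C[...,1]<.1)
    I=F["pixels"].max(2)
    # guard top sheet: fit plane of grey points
    k=m&(z>.205)&(z<.24)&(I>60); P=np.c_[L[k],z[k]]
    A=np.c_[P[:,1],np.ones(len(P))];print(n,len(P),np.linalg.lstsq(A,P[:,2],rcond=None)[0],P.min(0),P.max(0))
    k=m&(I<45)&(z>.235);P=np.c_[L[k],z[k]];print("knob lin",len(P),P.mean(0),P.min(0),P.max(0))
s=robot.read_state()
R=np.c_[-YA,-XA,[0,0,-1]]; print(np.linalg.det(R))
print(delta(s,[.199,-.512,.34]),delta(s,lin2w(.516,-.039,.34),R))
E
```

```text
flask foot [ 0.621  -0.4326  0.    ]
1526 [ 0.2003 -0.4613  0.05  ] [0.6458 0.536  0.1803]
scene 432 [-0.1344  0.2184] [ 0.4761 -0.0683  0.205 ] [0.5546 0.1468 0.2387]
knob lin 22 [ 0.5222 -0.0381  0.2579] [ 0.5164 -0.0448  0.2457] [ 0.5287 -0.0303  0.2666]
side 488 [-0.1666  0.2219] [ 0.4742 -0.0659  0.2051] [0.5461 0.1483 0.2385]
knob lin 31 [ 0.5111 -0.0352  0.2612] [ 0.5032 -0.0468  0.2522] [ 0.523  -0.0262  0.2673]
0.9999999999999999
(array([ 0.0001,  0.0005, -0.1094]), None) (array([-0.4219,  0.2503, -0.1091]), array([ 0.0014,  0.0007, -1.029 ]))
```

{"api": "carry_out", "payload": {
  "dp": [
    [0, 0, -0.015],
    [0, 0, -0.015],
    [0, 0, -0.015],
    [0, 0, -0.015],
    [0, 0, -0.015],
    [0, 0, -0.015],
    [0, 0, -0.01],
    [0, 0, -0.01]
  ],
  "turn": [
    [0, 0, -0.129],
    [0, 0, -0.129],
    [0, 0, -0.129],
    [0, 0, -0.129],
    [0, 0, -0.129],
    [0, 0, -0.129],
    [0, 0, -0.129],
    [0, 0, -0.126]
  ],
  "hand": [0.085, 0.085, 0.085, 0.085, 0.085, 0.085, 0.085, 0.085]
}}

```text
time: 0.95
tool_pos: [0.1993, -0.5125, 0.3415]
orientation: [0.0, -0.646, 0.763, 0.0]
ft_force: [-0.0, -0.8, 0.2]
width: 0.085
```

```bash
python3 - <<'E'
from h import *
from rig import robot
np.set_printoptions(precision=4,suppress=True)
s=robot.read_state();R=np.c_[-YA,-XA,[0,0,-1]]
print(s["joint_pos"],s["tool_pos"],*delta(s,lin2w(.5165,-.038,.34),R))
E
```

```text
[-0.9154  0.2532  0.3817 -0.0002 -1.6996  0.7497] [ 0.1993 -0.5125  0.3415] [-0.4319 -0.2351  0.0017] [0.0001 0.0004 0.0053]
```

{"api": "carry_out", "payload": {
  "dp": [
    [-0.036, -0.02, 0],
    [-0.036, -0.02, 0],
    [-0.036, -0.02, 0],
    [-0.036, -0.02, 0],
    [-0.036, -0.02, 0],
    [-0.036, -0.02, 0],
    [-0.036, -0.02, 0],
    [-0.036, -0.02, 0]
  ],
  "turn": [
    [0, 0, 0],
    [0, 0, 0],
    [0, 0, 0],
    [0, 0, 0],
    [0, 0, 0],
    [0, 0, 0],
    [0, 0, 0],
    [0, 0, 0]
  ],
  "hand": [0.085, 0.085, 0.085, 0.085, 0.085, 0.085, 0.085, 0.085]
}}

```text
time: 1.75
tool_pos: [0.4066, -0.2544, 0.3411]
orientation: [0.0, -0.644, 0.765, 0.0]
ft_force: [0.9, -0.7, 0.1]
width: 0.0851
```

{"api": "carry_out", "payload": {
  "dp": [
    [-0.036, -0.019, 0],
    [-0.036, -0.019, 0],
    [-0.036, -0.019, 0],
    [-0.02, -0.01, 0],
    [-0.01, -0.005, 0],
    [-0.006, -0.003, 0],
    [0, 0, 0],
    [0, 0, 0]
  ],
  "turn": [
    [0, 0, 0],
    [0, 0, 0],
    [0, 0, 0],
    [0, 0, 0],
    [0, 0, 0],
    [0, 0, 0],
    [0, 0, 0],
    [0, 0, 0]
  ],
  "hand": [0.085, 0.085, 0.085, 0.085, 0.085, 0.085, 0.085, 0.085]
}}

```text
time: 2.55
tool_pos: [0.504, -0.1276, 0.3415]
orientation: [-0.0, -0.644, 0.765, -0.0]
ft_force: [0.0, -0.9, -0.3]
width: 0.0847
```

```bash
python3 - <<'E'
from h import *
from rig import robot
np.set_printoptions(precision=4,suppress=True)
s=robot.read_state();R=np.c_[-YA,-XA,[0,0,-1]]
print(s["joint_pos"],s["tool_pos"],*delta(s,lin2w(.5165,-.038,.34),R))
f=robot.grab_frame("wrist");np.savez("w1.npz",**f);cv2.imwrite("pics/w1.png",f["pixels"][:,:,::-1]);print(f["T"])
E
```

```text
[ 0.0537  0.1893  0.2992  0.0002 -1.6805 -0.2254] [ 0.504  -0.1276  0.3415] [-0.002   0.0019  0.0015] [-0.0002 -0.0002 -0.0007]
[[-0.985   0.1637  0.055   0.49  ]
 [ 0.1726  0.9365  0.3052 -0.2066]
 [-0.0016  0.3101 -0.9507  0.484 ]
 [ 0.      0.      0.      1.    ]]
```

View pics/w1.png

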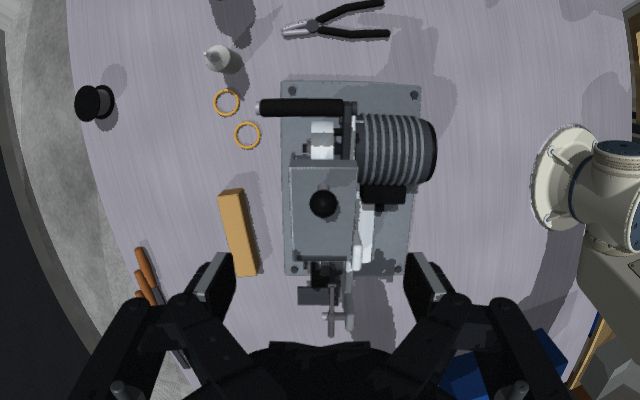

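The wrist view shows the knob at (323,204), the grip bar from (262,107) to (343,107), and the linisher aligned with the tool. The pliers, rings, glue bottle and stick are clear of both.

```bash
cat >> h.py <<'E'
def fray(f,u,v):
    F=200/np.tan(np.radians(float(f["fovy"]))/2);du,dv=u-f["cx"],v-f["cy"];r=np.hypot(du,dv)+1e-9;th=r/F
    return f["T"][:3,:3]@np.array([np.sin(th)*du/r,np.sin(th)*dv/r,np.cos(th)])
def fplane(f,u,v,h):
    d=fray(f,u,v);o=f["T"][:3,3];return o+d*(h-o[2])/d[2]
def fpt(f,u,v):
    d=fray(f,u,v);z=f["z_map"][int(round(v)),int(round(u))];dc=f["T"][:3,:3].T@d
    return f["T"][:3,3]+d*z/dc[2]
E
python3 - <<'E'
from h import *
np.set_printoptions(precision=4,suppress=True)
f=load("w1");I=f["pixels"].max(2)
def blob(u0,u1,v0,v1,t=45):
    m=np.zeros_like(I);m[v0:v1,u0:u1]=(I[v0:v1,u0:u1]<t)*255
    n,l,st,c=cv2.connectedComponentsWithStats(m);k=1+np.argmax(st[1:,4]);return c[k],st[k]
c,st=blob(300,350,185,222);print("knob",c,st,w2lin(fplane(f,*c,.2557)),w2lin(fpt(f,*c)))
for q in [(262,107),(343,107),(303,107),(303,99),(303,115)]: print("grip",q,w2lin(fplane(f,*q,.183)),w2lin(fpt(f,*q)))
for q in [(293,165),(355,165),(291,258),(353,258),(300,190),(300,240)]: print("guard",w2lin(fpt(f,*q)))
# plate edges
for q in [(283,82),(420,82),(284,274),(407,272)]: print("plate",w2lin(fplane(f,*q,.016)))
E
```

```text
knob [323.1609 203.4096] [310 190  28  28 603] [ 0.5154 -0.0404  0.2557] [ 0.5156 -0.0441  0.2663]
grip (262, 107) [ 0.5739 -0.1138  0.183 ] [ 0.5724 -0.1139  0.1909]
grip (343, 107) [ 0.4956 -0.1128  0.183 ] [ 0.496  -0.1129  0.1886]
grip (303, 107) [ 0.534  -0.1128  0.183 ] [ 0.5336 -0.113   0.1916]
grip (303, 99) [ 0.534  -0.1205  0.183 ] [ 0.5338 -0.1205  0.1865]
grip (303, 115) [ 0.5341 -0.105   0.183 ] [ 0.5338 -0.1053  0.1892]
guard [ 0.5404 -0.0659  0.2315]
guard [ 0.4884 -0.0655  0.2303]
guard [0.5679 0.1427 0.0173]
guard [0.4854 0.0304 0.217 ]
guard [ 0.535  -0.0437  0.2306]
guard [0.537  0.0095 0.2186]
plate [ 0.5724 -0.1472  0.016 ]
plate [ 0.3644 -0.1521  0.016 ]
plate [0.582  0.1766 0.016 ]
plate [0.3598 0.1763 0.016 ]
```

{"api": "carry_out", "payload": {
  "dp": [
    [0, 0.002, 0.015],
    [0, 0, 0.02],
    [0, 0, 0.02],
    [0, 0, 0.02],
    [0, 0, 0.015],
    [0, 0, 0.01],
    [0, 0, 0],
    [0, 0, 0]
  ],
  "turn": [
    [0, 0, 0],
    [0, 0, 0],
    [0, 0, 0],
    [0, 0, 0],
    [0, 0, 0],
    [0, 0, 0],
    [0, 0, 0],
    [0, 0, 0]
  ],
  "hand": [0.085, 0.085, 0.085, 0.085, 0.085, 0.085, 0.085, 0.06],
  "force": 20
}}

```text
time: 3.4
tool_pos: [0.5026, -0.127, 0.2421]
orientation: [0.0, -0.644, 0.765, -0.0]
ft_force: [0.6, -0.3, 0.5]
width: 0.0729
```

{"api": "carry_out", "payload": {
  "dp": [
    [0, 0, 0],
    [0, 0, 0],
    [0, 0, 0],
    [0, 0, 0],
    [0, 0, 0],
    [0, 0, 0],
    [0, 0, 0],
    [0, 0, 0]
  ],
  "turn": [
    [0, 0, 0],
    [0, 0, 0],
    [0, 0, 0],
    [0, 0, 0],
    [0, 0, 0],
    [0, 0, 0],
    [0, 0, 0],
    [0, 0, 0]
  ],
  "hand": [0.05, 0.04, 0.03, 0.02, 0.02, 0.02, 0.02, 0.02],
  "force": 20
}}

```text
time: 4.2
tool_pos: [0.5013, -0.1268, 0.2411]
orientation: [-0.001, -0.644, 0.765, 0.001]
ft_force: [-5.1, 0.7, 1.8]
width: 0.0201
```

```bash
python3 - <<'E'
from h import *
from rig import robot
np.set_printoptions(precision=4,suppress=True)
s=robot.read_state()
print(s["joint_pos"],w2lin(s["tool_pos"]),s["width"],s["ft_force"])
f=robot.grab_frame("wrist");np.savez("w2.npz",**f);cv2.imwrite("pics/w2.png",f["pixels"][:,:,::-1])
g=robot.grab_frame("side");c=g["pixels"][130:290,300:440,::-1];cv2.imwrite("pics/s2.png",cv2.resize(c,None,fx=3.75,fy=3.75))
E
```

```text
[ 0.0556  0.1885  0.047   0.0002 -1.4318 -0.2268] [ 0.5156 -0.0396  0.2411] 0.020066836532234202 [-5.0713  0.6657  1.7554]
```

View pics/w2.png

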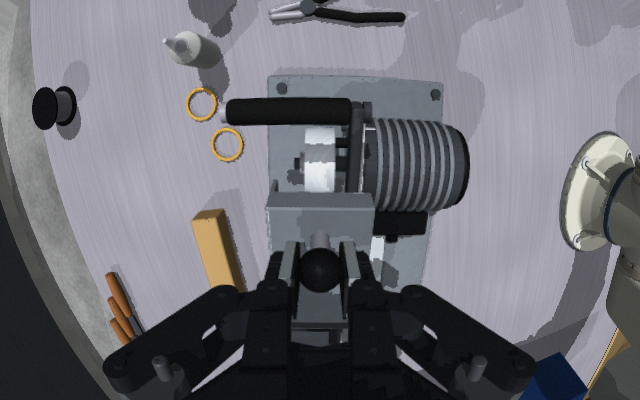

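View pics/s2.png

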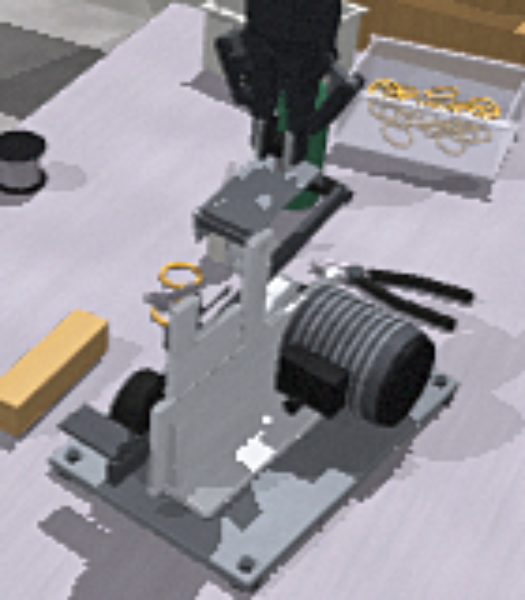

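The pads are closed on the knob at (320,270) in the wrist view, with the sheet still clear below. Next I work out the arc rows.

```bash
python3 - <<'E'
import numpy as np
R=.0862;p=np.linspace(.58,2.2,17)
for i in range(16): print(i,round(R*(np.cos(p[i+1])-np.cos(p[i])),4),round(-R*(np.sin(p[i+1])-np.sin(p[i])),4))
E
```

```text
0 -0.0051 -0.007
1 -0.0058 -0.0065
2 -0.0065 -0.0059
3 -0.007 -0.0052
4 -0.0075 -0.0044
5 -0.0079 -0.0037
6 -0.0082 -0.0028
7 -0.0085 -0.002
8 -0.0087 -0.0011
9 -0.0087 -0.0003
10 -0.0087 0.0006
11 -0.0086 0.0015
12 -0.0084 0.0024
13 -0.0081 0.0032
14 -0.0077 0.004
15 -0.0073 0.0048
```

{"api": "carry_out", "payload": {
  "dp": [
    [-0.005, 0, -0.007],
    [-0.006, 0, -0.0065],
    [-0.0065, 0, -0.006],
    [-0.007, 0, -0.005],
    [-0.0075, 0, -0.0045],
    [-0.008, 0, -0.0035],
    [-0.008, 0, -0.003],
    [-0.0085, 0, -0.002]
  ],
  "turn": [
    [0, 0, 0],
    [0, 0, 0],
    [0, 0, 0],
    [0, 0, 0],
    [0, 0, 0],
    [0, 0, 0],
    [0, 0, 0],
    [0, 0, 0]
  ],
  "hand": [0.018, 0.018, 0.018, 0.018, 0.018, 0.018, 0.018, 0.018],
  "force": 20
}}

```text
time: 5.1
tool_pos: [0.5117, -0.0701, 0.2788]
orientation: [-0.0, -0.644, 0.765, 0.0]
ft_force: [-5.4, -1.3, -2.7]
width: 0.0204
```

```bash
python3 - <<'E'
from h import *
from rig import robot
np.set_printoptions(precision=4,suppress=True)
s=robot.read_state()
print(s["joint_pos"],w2lin(s["tool_pos"]),s["width"],s["ft_force"],s["torque"])
f=robot.grab_frame("wrist");g=robot.grab_frame("side");c=g["pixels"][130:290,300:440,::-1]
a=cv2.resize(c,None,fx=2.5,fy=2.5);b=f["pixels"][:,:,::-1][:,140:500];cv2.imwrite("pics/s3.png",np.hstack([a,b]))
E
```

```text
[ 0.1672  0.1795  0.1307 -0.0003 -1.523  -0.338 ] [0.5162 0.018  0.2788] 0.020351848791654824 [-5.4469 -1.3102 -2.7313] [-0.4375  1.5971 -0.0096]
```

View pics/s3.png

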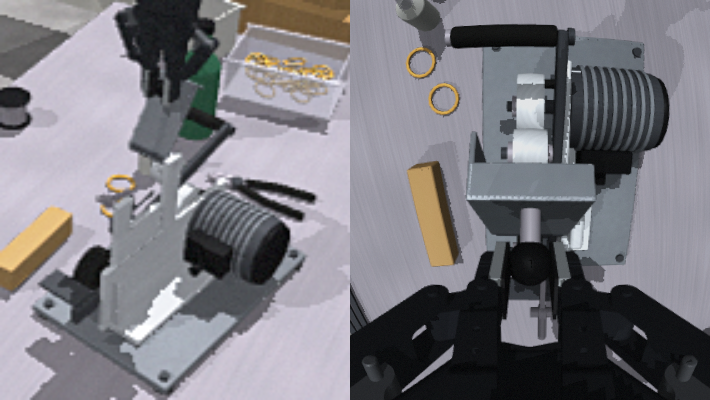

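The guard has swung to about 60° and the knob is still between the pads (right panel, (530,262)). I'll continue along the arc.

{"api": "carry_out", "payload": {
  "dp": [
    [-0.0085, 0, -0.001],
    [-0.0085, 0, -0.0005],
    [-0.0085, 0, 0.0005],
    [-0.0085, 0, 0.0015],
    [-0.0085, 0, 0.0025],
    [-0.008, 0, 0.003],
    [-0.0075, 0, 0.004],
    [-0.0075, 0, 0.005]
  ],
  "turn": [
    [0, 0, 0],
    [0, 0, 0],
    [0, 0, 0],
    [0, 0, 0],
    [0, 0, 0],
    [0, 0, 0],
    [0, 0, 0],
    [0, 0, 0]
  ],
  "hand": [0.018, 0.018, 0.018, 0.018, 0.018, 0.018, 0.018, 0.018],
  "force": 20
}}

```text
time: 6.0
tool_pos: [0.5239, -0.005, 0.2654]
orientation: [0.002, -0.644, 0.765, -0.001]
ft_force: [-6.1, 2.1, 5.0]
width: 0.0199
```

```bash
python3 - <<'E'
from h import *
from rig import robot
np.set_printoptions(precision=4,suppress=True)
s=robot.read_state()
print(s["joint_pos"],w2lin(s["tool_pos"]),s["width"],s["ft_force"],s["torque"])
f=robot.grab_frame("wrist");g=robot.grab_frame("side");c=g["pixels"][130:290,300:440,::-1]
a=cv2.resize(c,None,fx=2.5,fy=2.5);b=f["pixels"][:,:,::-1][:,140:500];cv2.imwrite("pics/s4.png",np.hstack([a,b]))
E
```

```text
[ 0.2894  0.1929  0.1139 -0.0002 -1.4882 -0.4596] [0.5171 0.0842 0.2654] 0.01990757564115186 [-6.1012  2.051   4.954 ] [ 0.4636  1.9233 -0.0176]
```

View pics/s4.png

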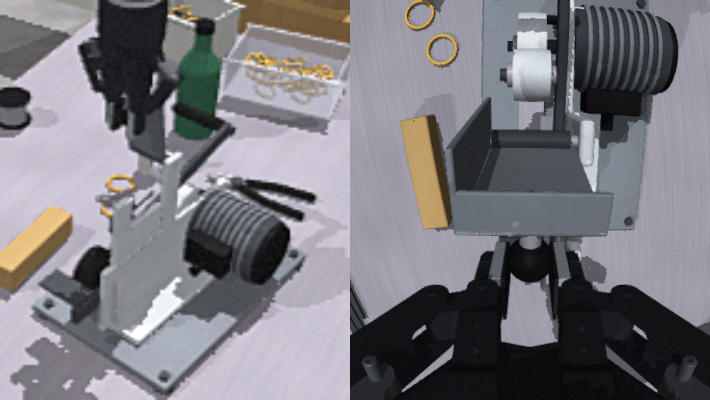

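The guard stands past upright, and the tool pose puts it at about 1.81 rad. I'll release it and go straight up.

{"api": "carry_out", "payload": {
  "dp": [
    [0, 0, 0],
    [0, 0, 0],
    [0, 0, 0],
    [0, 0, -0.01],
    [0, 0, -0.02],
    [0, 0, -0.03],
    [0, 0, -0.03],
    [0, 0, -0.03]
  ],
  "turn": [
    [0, 0, 0],
    [0, 0, 0],
    [0, 0, 0],
    [0, 0, 0],
    [0, 0, 0],
    [0, 0, 0],
    [0, 0, 0],
    [0, 0, 0]
  ],
  "hand": [0.04, 0.06, 0.08, 0.085, 0.085, 0.085, 0.085, 0.085],
  "force": 20
}}

```text
time: 6.9
tool_pos: [0.5232, -0.0066, 0.386]
orientation: [0.001, -0.644, 0.765, -0.0]
ft_force: [1.0, -0.1, -0.4]
width: 0.085
```

{"api": "carry_out", "payload": {
  "dp": [
    [0, 0, 0],
    [0, 0, 0],
    [0, 0, 0],
    [0, 0, 0],
    [0, 0, 0],
    [0, 0, 0],
    [0, 0, 0],
    [0, 0, 0]
  ],
  "turn": [
    [0, 0, -0.14],
    [0, 0, -0.14],
    [0, 0, -0.14],
    [0, 0, -0.14],
    [0, 0, -0.14],
    [0, 0, -0.14],
    [0, 0, -0.14],
    [0, 0, -0.14]
  ],
  "hand": [0.085, 0.085, 0.085, 0.085, 0.085, 0.085, 0.085, 0.085]
}}

```text
time: 7.7
tool_pos: [0.5234, -0.0066, 0.3847]
orientation: [-0.0, 0.953, -0.303, 0.001]
ft_force: [-0.2, -0.6, -0.7]
width: 0.0852
```

{"api": "carry_out", "payload": {
  "dp": [
    [0, 0, 0],
    [0, 0, 0],
    [0, 0, 0],
    [0, 0, 0],
    [0, 0, 0],
    [0, 0, 0],
    [0, 0, 0],
    [0, 0, 0]
  ],
  "turn": [
    [0, 0, -0.14],
    [0, 0, -0.14],
    [0, 0, -0.14],
    [0, 0, -0.03],
    [0, 0, 0],
    [0, 0, 0],
    [0, 0, 0],
    [0, 0, 0]
  ],
  "hand": [0.085, 0.085, 0.085, 0.085, 0.085, 0.085, 0.085, 0.085]
}}

```text
time: 8.5
tool_pos: [0.5232, -0.0064, 0.3839]
orientation: [-0.0, 0.996, -0.086, 0.0]
ft_force: [-0.3, -0.6, -0.6]
width: 0.0852
```

```bash
python3 - <<'E'
from h import *
from rig import robot
np.set_printoptions(precision=4,suppress=True)
s=robot.read_state()
R=np.c_[XA,-YA,[0,0,-1]]
print(s["joint_pos"],w2lin(s["tool_pos"]),s["width"],s["ft_force"],*delta(s,lin2w(.537,-.108,.385),R))
f=robot.grab_frame("wrist");cv2.imwrite("pics/w5.png",f["pixels"][:,:,::-1]);np.savez("w5.npz",**f)
E
```

```text
[ 0.2874  0.2109  0.434   0.0001 -1.7937  1.1111] [0.5167 0.0828 0.3839] 0.0852215155599939 [-0.3082 -0.5905 -0.6277] [ 0.0206  0.1907 -0.0011] [-0.     -0.0002 -0.0013]
```

View pics/w5.png

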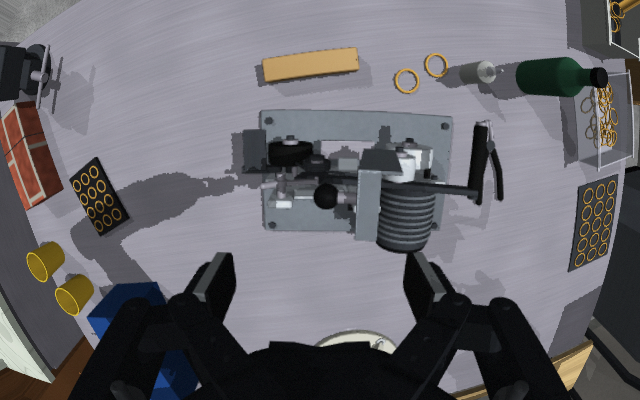

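The guard stays up by itself and the knob now faces +y. The grip is at (478,160) in this view. I'll move over it.

{"api": "carry_out", "payload": {
  "dp": [
    [0.002, 0.02, 0],
    [0.004, 0.035, 0],
    [0.004, 0.04, 0],
    [0.004, 0.04, 0],
    [0.004, 0.03, 0],
    [0.002, 0.02, 0],
    [0, 0.008, 0],
    [0, 0, 0]
  ],
  "turn": [
    [0, 0, 0],
    [0, 0, 0],
    [0, 0, 0],
    [0, 0, 0],
    [0, 0, 0],
    [0, 0, 0],
    [0, 0, 0],
    [0, 0, 0]
  ],
  "hand": [0.085, 0.085, 0.085, 0.085, 0.085, 0.085, 0.085, 0.085]
}}

```text
time: 9.35
tool_pos: [0.5097, -0.2006, 0.3836]
orientation: [-0.0, 0.996, -0.087, -0.0]
ft_force: [0.4, 1.1, 0.7]
width: 0.085
```

{"api": "carry_out", "payload": {
  "dp": [
    [0, 0, 0.02],
    [0, 0, 0.03],
    [0, 0, 0.03],
    [0, 0, 0.02],
    [0, 0, 0.01],
    [0, 0, 0],
    [0, 0, 0],
    [0, 0, 0]
  ],
  "turn": [
    [0, 0, 0],
    [0, 0, 0],
    [0, 0, 0],
    [0, 0, 0],
    [0, 0, 0],
    [0, 0, 0],
    [0, 0, 0],
    [0, 0, 0]
  ],
  "hand": [0.085, 0.085, 0.085, 0.085, 0.085, 0.085, 0.085, 0.085]
}}

```text
time: 10.15
tool_pos: [0.5106, -0.1999, 0.2753]
orientation: [0.0, 0.996, -0.086, 0.001]
ft_force: [-0.2, -0.3, 0.0]
width: 0.085
```

```bash
python3 - <<'E'
from h import *
from rig import robot
np.set_printoptions(precision=4,suppress=True)
s=robot.read_state()
R=np.c_[XA,-YA,[0,0,-1]]
print(s["joint_pos"],w2lin(s["tool_pos"]),s["width"],s["ft_force"],*delta(s,lin2w(.537,-.108,.385),R))
f=robot.grab_frame("wrist");cv2.imwrite("pics/w6.png",f["pixels"][:,:,::-1]);np.savez("w6.npz",**f)
g=robot.grab_frame("scene");np.savez("sc6.npz",**g)
cv2.imwrite("pics/sc6.png",cv2.resize(g["pixels"][110:260,190:350,::-1],None,fx=4,fy=4))
E
```

```text
[-0.0875  0.2418  0.2008  0.0004 -1.5272  1.4867] [ 0.5372 -0.1101  0.2753] 0.08499646691548343 [-0.1634 -0.3036  0.0359] [ 0.0001 -0.0021 -0.1097] [ 0.0002 -0.0026 -0.0005]
```

View pics/w6.png

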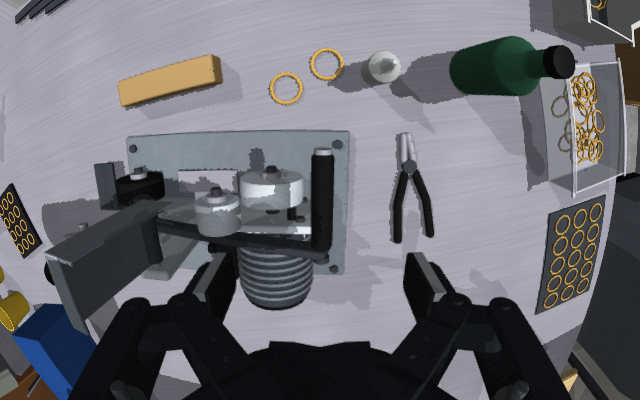

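View pics/sc6.png

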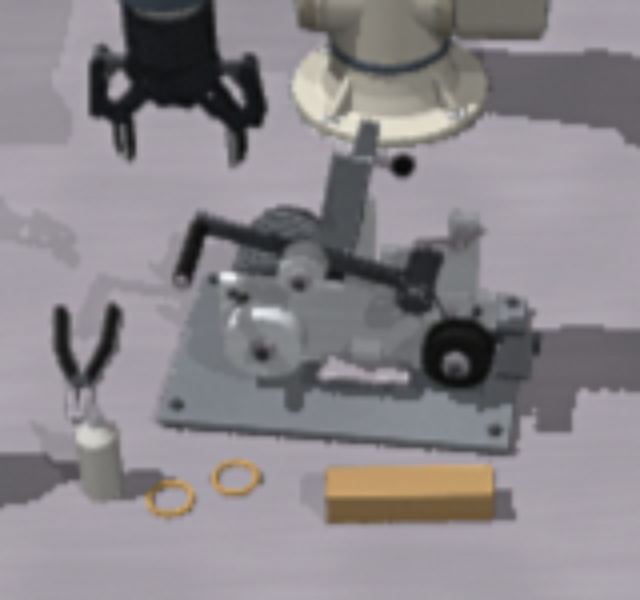

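The guard leans past upright towards +y (scene crop, tip (368,130)), and the knob is free. The grip bar is vertical in the wrist view at (322,152) to (322,252). Now I measure it.

```bash
python3 - <<'E'
from h import *
np.set_printoptions(precision=4,suppress=True)
f=load("w6")
for q in [(322,152),(322,200),(322,250),(312,200),(332,200)]: print(q,w2lin(fplane(f,*q,.183)),w2lin(fpt(f,*q)),f["pixels"][q[1],q[0]])
for v in (180,200,220): 
    r=f["pixels"][v,300:345].max(1);k=np.where(r<50)[0]+300;print(v,k.min(),k.max(),w2lin(fplane(f,(k.min()+k.max())/2,v,.183)))
print(w2lin(fplane(f,408,165,.007)), w2lin(fplane(f,398,240,.007)))
g=load("sc6");s=lambda u,v:(190+u/4-.4,110+v/4-.4)
for q in [(180,270),(190,250),(195,235),(203,220)]: print(w2lin(pt(g,*s(*q))))
for q in [(340,230),(348,170),(368,130)]: print("guard",w2lin(pt(g,*s(*q))))
E
```

```text
(322, 152) [ 0.5767 -0.1128  0.183 ] [ 0.5777 -0.1127  0.1888] [179 177 188]
(322, 200) [ 0.5379 -0.1128  0.183 ] [ 0.5409 -0.1127  0.1918] [23 24 25]
(322, 250) [ 0.493  -0.1129  0.183 ] [ 0.497  -0.1128  0.1907] [24 26 26]
(312, 200) [ 0.538  -0.1048  0.183 ] [ 0.5397 -0.1049  0.1881] [14 14 15]
(332, 200) [ 0.5379 -0.1208  0.183 ] [ 0.5389 -0.1207  0.1859] [25 26 25]
180 311 333 [ 0.5545 -0.1128  0.183 ]
200 311 332 [ 0.5379 -0.1124  0.183 ]
220 311 331 [ 0.5207 -0.112   0.183 ]
[ 0.5302 -0.2342  0.007 ] [ 0.4155 -0.229   0.007 ]
[ 0.5715 -0.1125  0.1904]
[ 0.5398 -0.11    0.1876]
[ 0.5184 -0.1096  0.1878]
[ 0.497  -0.1064  0.1884]
guard [0.5425 0.0259 0.2236]
guard [0.5422 0.0347 0.2889]
guard [0.5093 0.0481 0.3081]
```

{"api": "carry_out", "payload": {
  "dp": [
    [0, 0.002, 0.015],
    [0, 0, 0.02],
    [0, 0, 0.02],
    [0, 0, 0.02],
    [0, 0, 0.02],
    [0, 0, 0.01],
    [0, 0, 0.005],
    [0, 0, 0]
  ],
  "turn": [
    [0, 0, 0],
    [0, 0, 0],
    [0, 0, 0],
    [0, 0, 0],
    [0, 0, 0],
    [0, 0, 0],
    [0, 0, 0],
    [0, 0, 0]
  ],
  "hand": [0.085, 0.085, 0.085, 0.085, 0.085, 0.085, 0.085, 0.085]
}}

```text
time: 11.05
tool_pos: [0.5097, -0.202, 0.1639]
orientation: [0.0, 0.996, -0.086, -0.0]
ft_force: [-0.2, -0.3, -0.2]
width: 0.0846
```

{"api": "carry_out", "payload": {
  "dp": [
    [0, 0, 0],
    [0, 0, 0],
    [0, 0, 0],
    [0, 0, 0],
    [0, 0, 0],
    [0, 0, 0],
    [0, 0, 0],
    [0, 0, 0]
  ],
  "turn": [
    [0, 0, 0],
    [0, 0, 0],
    [0, 0, 0],
    [0, 0, 0],
    [0, 0, 0],
    [0, 0, 0],
    [0, 0, 0],
    [0, 0, 0]
  ],
  "hand": [0.06, 0.05, 0.04, 0.03, 0.02, 0.012, 0.012, 0.012],
  "force": 50
}}

```text
time: 11.85
tool_pos: [0.5096, -0.2018, 0.1641]
orientation: [-0.0, 0.996, -0.086, 0.0]
ft_force: [-1.2, 1.1, 2.5]
width: 0.0166
```

```bash
python3 - <<'E'
from h import *
from rig import robot
np.set_printoptions(precision=4,suppress=True)
s=robot.read_state()
print(s["joint_pos"],w2lin(s["tool_pos"]),s["width"],s["ft_force"],s["torque"])
f=robot.grab_frame("wrist");g=robot.grab_frame("scene")
a=cv2.resize(g["pixels"][140:260,200:330,::-1],None,fx=400/120,fy=400/120)
cv2.imwrite("pics/w7.png",np.hstack([a,f["pixels"][:,140:500,::-1]]))
E
```

```text
[-0.0916  0.2805 -0.0297 -0.0001 -1.2602  1.4906] [ 0.5366 -0.1121  0.1641] 0.016634611952610713 [-1.1658  1.0857  2.5117] [ 0.5     0.231  -0.1074]
```

View pics/w7.png

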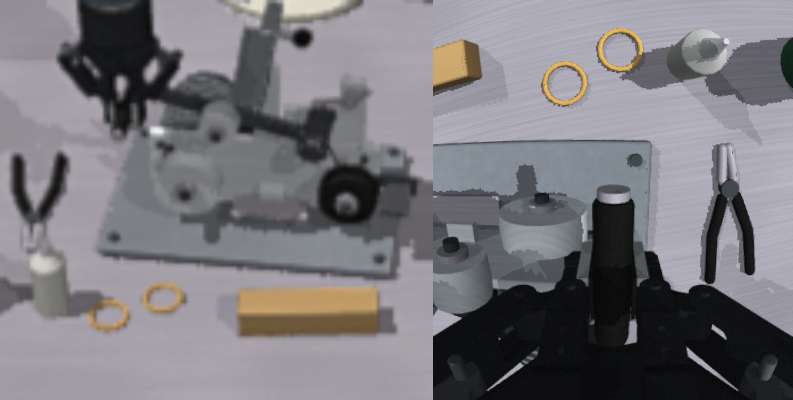

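The bar is firmly pinched, about mid-length. I'll press along the arc, turning the tool with the arm, half way first.

{"api": "carry_out", "payload": {
  "dp": [
    [0, 0.0007, 0.004],
    [0, 0.0007, 0.004],
    [0, 0.0007, 0.004],
    [0, 0.0007, 0.004],
    [0, 0.0007, 0.004],
    [0, 0.0007, 0.004],
    [0, 0.0007, 0.004],
    [0, 0.0007, 0.004]
  ],
  "turn": [
    [0.02, 0, 0],
    [0.02, 0, 0],
    [0.02, 0, 0],
    [0.02, 0, 0],
    [0.02, 0, 0],
    [0.02, 0, 0],
    [0.02, 0, 0],
    [0.02, 0, 0]
  ],
  "hand": [0.012, 0.012, 0.012, 0.012, 0.012, 0.012, 0.012, 0.012],
  "force": 50
}}

```text
time: 12.75
tool_pos: [0.5092, -0.2045, 0.133]
orientation: [-0.08, 0.993, -0.085, 0.008]
ft_force: [-4.1, 5.3, 13.1]
width: 0.0164
```

```bash
python3 - <<'E'
from h import *
from rig import robot
np.set_printoptions(precision=4,suppress=True)
s=robot.read_state()
print(s["joint_pos"],w2lin(s["tool_pos"]),s["orientation"],s["width"],s["ft_force"],s["torque"])
g=robot.grab_frame("scene");f=robot.grab_frame("wrist")
a=cv2.resize(g["pixels"][140:260,200:330,::-1],None,fx=400/120,fy=400/120)
cv2.imwrite("pics/w8.png",np.hstack([a,f["pixels"][:,140:500,::-1]]))
E
```

```text
[-0.2101  0.3322  0.0144 -0.1698 -1.2621  1.6623] [ 0.5366 -0.1149  0.133 ] [-0.0804  0.9931 -0.0851  0.0076] 0.016359254991688887 [-4.1454  5.3408 13.08  ] [2.0599 1.2618 0.0959]
```

View pics/w8.png

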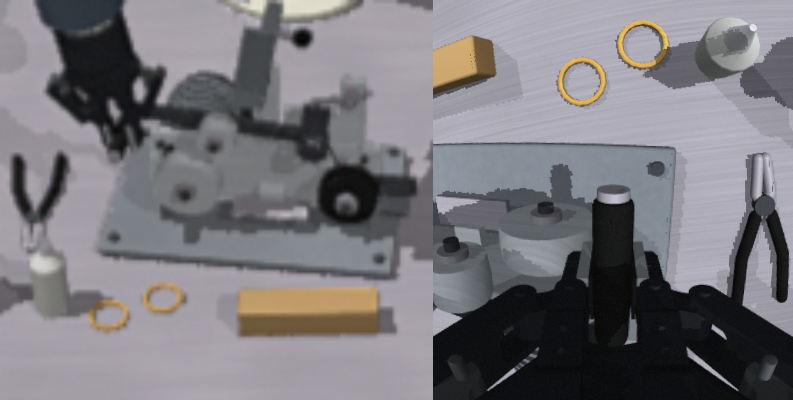

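The arm is following at about 0.16 rad, and the reaction force is about 13 N as expected. I'll do the second half.

{"api": "carry_out", "payload": {
  "dp": [
    [0, 0.0007, 0.004],
    [0, 0.0007, 0.004],
    [0, 0.0007, 0.004],
    [0, 0.0007, 0.004],
    [0, 0.0007, 0.004],
    [0, 0.0007, 0.004],
    [0, 0.0007, 0.004],
    [0, 0.0007, 0.004]
  ],
  "turn": [
    [0.02, 0, 0],
    [0.02, 0, 0],
    [0.02, 0, 0],
    [0.02, 0, 0],
    [0.02, 0, 0],
    [0.02, 0, 0],
    [0.02, 0, 0],
    [0.02, 0, 0]
  ],
  "hand": [0.012, 0.012, 0.012, 0.012, 0.012, 0.012, 0.012, 0.012],
  "force": 50
}}

```text
time: 13.65
tool_pos: [0.5095, -0.2025, 0.1005]
orientation: [-0.16, 0.983, -0.084, 0.014]
ft_force: [-3.6, 4.6, 12.0]
width: 0.0166
```

{"api": "carry_out", "payload": {
  "dp": [
    [0, 0, 0],
    [0, 0, 0],
    [0, 0, 0],
    [0, 0, 0],
    [0, 0, 0],
    [0, 0, 0],
    [0, 0, 0],
    [0, 0, 0]
  ],
  "turn": [
    [0, 0, 0],
    [0, 0, 0],
    [0, 0, 0],
    [0, 0, 0],
    [0, 0, 0],
    [0, 0, 0],
    [0, 0, 0],
    [0, 0, 0]
  ],
  "hand": [0.012, 0.012, 0.012, 0.012, 0.012, 0.012, 0.012, 0.012]
}}

```text
time: 14.45
tool_pos: [0.5095, -0.2025, 0.1006]
orientation: [-0.159, 0.984, -0.084, 0.014]
ft_force: [-2.9, 6.1, 12.1]
width: 0.0166
```

```bash
python3 - <<'E'
from h import *
from rig import robot
np.set_printoptions(precision=4,suppress=True)
s=robot.read_state()
print(s["joint_pos"],w2lin(s["tool_pos"]),s["orientation"],s["width"],s["ft_force"],s["torque"])
q=s["orientation"]
from scipy.spatial.transform import Rotation as Ro
R=Ro.from_quat([q[1],q[2],q[3],q[0]]).as_matrix();gp=w2lin(s["tool_pos"]-.0187*R[:,2]);print("grasp pt",gp,"drop",.1641+.0187-gp[2])
d=(.1641+.0187-gp[2]);print("phi",np.radians(15)-np.arcsin(np.sin(np.radians(15))-d/.205))
g=robot.grab_frame("scene");f=robot.grab_frame("wrist");np.savez("sc9.npz",**g);np.savez("w9.npz",**f);h=robot.grab_frame("side")
a=cv2.resize(g["pixels"][140:260,200:330,::-1],None,fx=400/120,fy=400/120)
cv2.imwrite("pics/w9.png",np.hstack([a,f["pixels"][:,140:500,::-1]]))
cv2.imwrite("pics/s9.png",cv2.resize(h["pixels"][130:290,300:440,::-1],None,fx=3.75,fy=3.75))
# free end cap of the bar, wrist depth
for q in [(320,192),(320,186),(320,215),(312,230)]: print(q,w2lin(fpt(f,*q)),f["pixels"][q[1],q[0]])
E
```

```text
[-0.3185  0.402   0.056  -0.3317 -1.288   1.822 ] [ 0.5365 -0.1128  0.1006] [-0.1594  0.9835 -0.0842  0.0142] 0.016591175575225235 [-2.913   6.0559 12.0609] [1.8268 0.8777 0.2485]
grasp pt [ 0.5365 -0.1187  0.1184] drop 0.06441415969964773
phi 0.31722412806767214
(320, 192) [ 0.5789 -0.1205  0.1213] [72 73 76]
(320, 186) [ 0.5792 -0.1182  0.114 ] [84 83 89]
(320, 215) [ 0.5715 -0.1227  0.1279] [29 31 29]
(312, 230) [ 0.5644 -0.1192  0.1276] [22 22 23]
```

View pics/w9.png

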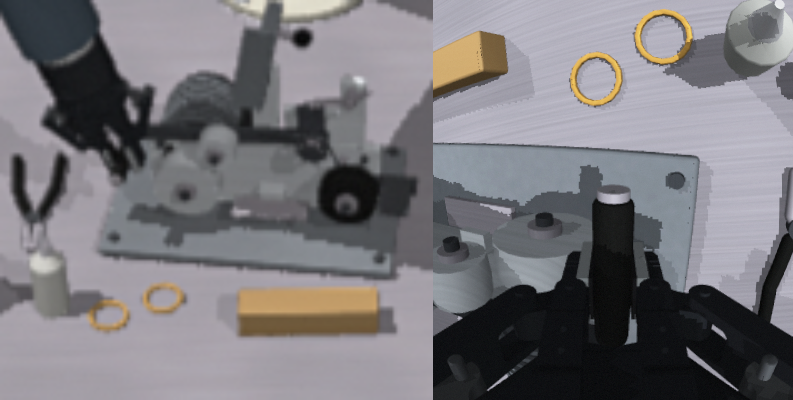

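View pics/s9.png

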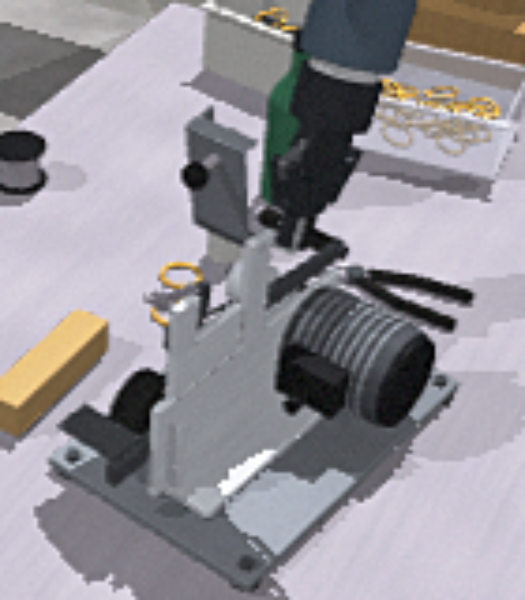

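The grip is held about 64 mm down (about 0.32 rad, between the 0.26 limit and the 0.38 stop) with a steady push of about 12 N. The guard still stands past upright and the loose items haven't moved in the views, so I'm handing in.

```bash
python3 - <<'E'
from rig import robot
print(robot.close_job()); s=robot.read_state(); print(s["time"],s["tool_pos"],s["ft_force"],s["width"])
E
```

```text
the job is handed in; nothing more can be done
None
the job is handed in; nothing more can be done
```

The linisher is ready for the belt: the guard stands past upright, and the gripper is holding the tension arm down past the click. I handed the job in at about 15 s on the robot's clock; it gives no verdict.

- **Guard:** I pinched the knob lightly, swung the guard over to about 1.8 rad and let go. Pictures afterwards show it staying past upright on its own.
- **Tension arm:** I pinched the hand grip near its middle and pressed it down about 64 mm, which is about 0.32 rad (0.26 is clear of the pawl, 0.38 is the stop). The tool pose and the depth image of the bar agree on that drop. The push stayed at about 12 N upward over a 0.8 s pause, and the grip opening did not change.
- **Pawl:** I did not see the pawl drop. That it clicked is inferred from the arm's angle.
- **Bench:** The bottle, stick, rings and pliers looked unmoved in the last scene picture. I only glanced at the flask, which looked in place in the side view, and did not check the soldering board at the end.
- **Disagreement:** The cameras differed by up to about 6 mm on where the grip lay. I went with the close wrist view, and the bar was gripped cleanly.

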